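Load spare amplifier modules into the one-way feed rack

TASK

Load every spare amplifier module on the desk into the black feed rack. Lay them one at a time crosswise in the open loading bay in front of the pusher, run the spring-return slide to its very end so that the module clicks in behind the sprung pawl, then let go of the slide there so that it snaps back home by itself. Finish with all modules behind the pawl, the pawl dropped and the slide home, and leave the other things on the desk alone.

Things in the scene. Friction and masses are not known exactly. Their poses are not given: they have to be found in the camera images.
- rack: Fixed black feed rack, 406 x 136 x 62 mm. Own x = feed direction (level), y across, z up; origin at desk level on the centre line, at the pusher's front face when home. Floor 8 mm above the desk; modules lie across the lane (their length along y). x = -106 to 0: floor only, where the slide's handle runs; 0 to 74: open-topped loading bay; 74 to 288 mm: roofed tunnel for five modules side by side.
- bay (a point): Good spot for the centre of a module's underside in the loading bay: on the rack's floor, on its centre line, 24 mm ahead of the pusher's home face; axes as the rack's. Bay walls: inner faces at y = +-55 mm (lane 110 mm wide), tops 44 mm above the desk. The roof lip 50 mm ahead of this point limits how wide a jaw may open there.
- roof_lip (a point): Middle of the tunnel roof's front edge, on its top, 62 mm above the desk at rack x = 74 mm. The slotted roof (underside 56 mm above the desk) covers the tunnel from here to the end wall at rack x = 288 mm.
- handle_top (a point): Centre of the top of the slide's upright grey handle, 82 mm above the desk; moves with the slide (rack x = -56 mm when home). The handle is 20 mm thick along rack x, 50 mm wide across and 60 mm tall (22 to 82 mm above the desk). Push its rear (-x) face, behind which is only the 8 mm floor, or pinch it. Its foot is a carriage 22 mm high that joins it to the pusher.
- pusher (a point): Middle of the pusher's front face at its lower edge, rack floor height; moves with the slide (rack x = 0 when home). The pusher is a low bar 106 mm wide, 12 mm thick, its top 22 mm above the desk, with an upright horn at each end (37 to 51 mm from the centre line, up to 43 mm above the desk).
- slide (a joint): Travel of the spring-return slide along rack +x, in m: 0 = home, 0.108 = end stop. The spring resists with 4 N at home to about 8.5 N at the end; modules and pawl add up to some 12 N. Let go, it snaps back within a quarter of a second. The pawl clicks down behind a module only in the last 8 mm or so of travel.
- pawl (a joint): Angle of the sprung steel pawl in rad: a flap 50 mm wide, 24 mm long, hung under the roof at rack x = 78 mm, 52 mm above the desk. 0 = dropped (leaning 30 deg forward, tip at x = 90 mm, 31 mm above the desk), about 0.7 = lifted by a module beneath. It swings forward only, so modules cannot come back: one held by it has its centre at rack x of about 105 mm or more.
- fan_guard: A grey plastic fan guard, 110 mm square, 8 mm high, lying flat; origin under its centre. Leave it alone.
- bumper_foot: An orange silicone bumper foot, 44 mm across, 18 mm high; origin under its centre. Leave it alone.
- spacer: A knurled aluminium spacer, 27 mm across, standing 60 mm high; origin under its centre. Leave it alone.
- sma_pair: A small silver connector pair, 50 mm long (own x), 9 mm thick, lying; origin under its centre. Leave it alone.
- module1: A finned metal amplifier module, a plain block 100 mm long (own x) x 32 mm wide (own y) x 36 mm high, about 0.14 kg, solid to the touch (flat top and sides), lying on its 100 x 32 mm base; origin at the centre of its underside, z up. All modules are alike; three to five of them are there in a run (None if absent).
- module2: A finned metal amplifier module, a plain block 100 mm long (own x) x 32 mm wide (own y) x 36 mm high, about 0.14 kg, solid to the touch (flat top and sides), lying on its 100 x 32 mm base; origin at the centre of its underside, z up. All modules are alike; three to five of them are there in a run (None if absent).
- module3: A finned metal amplifier module, a plain block 100 mm long (own x) x 32 mm wide (own y) x 36 mm high, about 0.14 kg, solid to the touch (flat top and sides), lying on its 100 x 32 mm base; origin at the centre of its underside, z up. All modules are alike; three to five of them are there in a run (None if absent).
- module4: A finned metal amplifier module, a plain block 100 mm long (own x) x 32 mm wide (own y) x 36 mm high, about 0.14 kg, solid to the touch (flat top and sides), lying on its 100 x 32 mm base; origin at the centre of its underside, z up. All modules are alike; three to five of them are there in a run (None if absent).
- module5: A finned metal amplifier module, a plain block 100 mm long (own x) x 32 mm wide (own y) x 36 mm high, about 0.14 kg, solid to the touch (flat top and sides), lying on its 100 x 32 mm base; origin at the centre of its underside, z up. All modules are alike; three to five of them are there in a run (None if absent).
There are look-alikes about, which are no part of the job. Leave any blue or pink look-alike of the module4 alone.

How it is judged:
By the outcome, as a careful person would: the job done as asked, in the order asked, and still so for the second after the job is handed in, with the robot touching nothing.
Of module1, module2, module3, module4, module5 only 3 to 5 are there at a start; the rules pass over those that are not, and their reading is None.
At some moment in a run one of module1, module2, module3, module4, module5 may be knocked a few centimetres aside while the robot is not near it.
It also fails if it takes over 210 s, if anything falls off the work surface, if the arm or the gripper's body presses on something with over 40 N, if the wrist force passes 120 N, or if a joint passes its speed limit or range.

ROBOT

A 7-joint arm with a two-finger parallel gripper is mounted at the origin on the work surface. World frame = base frame: x ahead of the robot, y to its left, z up, the work surface at z = 0. Lengths are in m, angles in rad, forces in N, time in s.
With the tool pointing down it reaches from about 0.4 to 0.85 m from the base axis. Payload 10.4 kg.
Tool frame: the origin (TCP) lies at the very end of the fingers, on their centre line; the grasp point (between the pads) lies 19 mm behind it; x points along the fingers, z is the direction in which the jaws open and shut, and the axes are right-handed (so a half turn about x gives the same grasp; the last joint's range is limited). The gripper opens to 85 mm and grips with 20 to 120 N. Pads are 22 mm wide; open, the fingers measure 114 mm over their backs; the gripper's body (76 mm by 85 mm) begins 54 mm behind the grasp point. The pads swing forward as they close: fully open they stand 13 mm farther back than shut.
Start: joints at [1.105, 0.332, -0.065, 1.46, 0.022, 1.35, -0.088], TCP at [0.268, -0.565, 0.231] pointing down, gripper open.
Joint ranges: [-2.6, 2.6], [-0.5, 2.12], [-1.47, 1.34], [0.16, 2.42], [-1.27, 4.41], [0.06, 2.06], [-2.6, 2.6]. Speed limits (rad/s): [2.22, 2.22, 2.79, 2.79, 3.14, 3.14, 3.14].

INTERFACE

Orientations are given as a unit quaternion [x, y, z, w].
In Python, from workcell import telemetry, viewer, manip, spot_in, mark_of gives the robot as it stands. The module is installed in compiled form; this text tells all that it offers.
- The arm moves only by the shell command python3 -m crank 'ROWS' [FORCE]. ROWS is JSON, a list of rows, each a list of 3 entries, a list of its own where there are three numbers: the closure, from 0 (fully open) to 1 (shut), then the shift along the world's x, y, z in cm, then the turn, a rotation vector about the world's x, y, z in rad. A call has 1 to 12 rows; each row shifts and turns the commanded pose from where the row before left it; what a row does not reach is not made up. A row lasts 1/12 s, in which the tool goes at most 41.7 mm and 7.16 degrees, less where a joint would pass 70% of its speed; a pose out of reach is approached as far as the arm can. A call with a gripper value outside its range is refused whole. The fingers move at their own pace and stop on an object; FORCE is the grip in N (left out, the last holds). Time passes only in rows, so rows that do not move let the fingers close. It gives the time, the measured TCP pose, the force and the opening at its end, in the units of the state.
- telemetry.get_obs(): the state, without advancing time (a new reading comes with each control period).
- viewer.camera(name): name is "scene" or "top" or "wrist"; returns a dict with "frame" (480x640x3 uint8, red, green, blue), "intrinsics" (3x3 intrinsics, pixels), "k1" (the pictures are not rectified: a ray, as slopes to the right and down, at radius r is drawn at 1 + k1 r^2 times it, then the intrinsics apply), "cam_to_world" (4x4, takes a point from camera to world coordinates). Camera axes: x right, y up, looking along -z (the intrinsics and any distortion apply to the point x, -y, -z); pixel columns grow to the right and rows downward; lengths in m; the calibration is good to about 2 mm. A picture is of the moment at which its call begins. There is no depth.
- manip.hand_in(): hands the job in, once; it reports no verdict.
Trained networks look in a picture, given as the dict that the camera call returned (one of the last four; its "shot" number tells which), for a name from the list of things; names that differ only in an ending like _2 or _b are one class to them, and where a whole thing is asked for, a point or a joint stands for the part that bears it (a point fixed in the world has none). Each returns a list of dicts, best first, with "conf" (0 to 1); they miss things now and then, are a little off and sometimes report something else, mostly with a low value. They report only what shows in the picture. A call takes as long as a camera call. They do not tell look-alikes from the thing itself.
- spot_in(thing, picture): "location" ([x, y, z] in m, in the coordinates of the camera as it stood for that picture, good to about 4 mm: the middle of the surface that is visible of it).
- mark_of(thing, picture): "location" ([x, y, z] in m, in the coordinates of the camera as it stood for that picture, good to about 4 mm: a listed point, or the origin of a listed thing).
The state is a dict: "clock": time; "joint_pos": joint angles; "joint_velocities": joint speeds; "tau": joint torques, N m; "position": TCP position; "ee_rot": TCP orientation; "ft_force": force on the tool from outside, world axes, zero at the start; "torque": the same for the moment, N m; "grip_width": opening from 0.0 (shut) to 1.0 (fully open).
Only numpy, scipy, OpenCV 4.12 (cv2) and the standard library are available. Lean on these libraries where they do the work, as an engineer would, in place of code of your own. Each camera call takes 0.05 s, during which the arm holds its last target. There are 200 camera calls.

## Working session

There is one attempt and no reset: what is moved stays moved. The work goes in short steps, Python scripts to look and compute and a shell command to move; the robot and the scene stay as the last step left them, time stands still between calls to the robot, and variables do not carry over. Pictures are saved under pics/ and viewed, about 12 in all and at most 16, crops included, and the job is handed in when it is done.

```bash
mkdir -p pics
cat > h.py <<'E'
import numpy as np, cv2
from workcell import telemetry, viewer, manip, spot_in, mark_of
from scipy.spatial.transform import Rotation as R
def w(p,c): M=np.array(c["cam_to_world"]); return M[:3,:3]@np.array(p)+M[:3,3]
def save(c,n): cv2.imwrite(f'pics/{n}.png',cv2.cvtColor(c["frame"],cv2.COLOR_RGB2BGR))
def ray(px,c,z):
    K=np.array(c["intrinsics"]);M=np.array(c["cam_to_world"])
    d=np.array([(px[0]-K[0,2])/K[0,0],(px[1]-K[1,2])/K[1,1]]);u=d.copy()
    for _ in range(20): u=d/(1+c["k1"]*(u@u))
    v=M[:3,:3]@np.array([u[0],-u[1],-1]);o=M[:3,3]
    return o+v*(z-o[2])/v[2]
def proj(P,c):
    K=np.array(c["intrinsics"]);M=np.array(c["cam_to_world"])
    q=M[:3,:3].T@(np.array(P)-M[:3,3]);u=np.array([q[0],-q[1]])/-q[2];u=u*(1+c["k1"]*(u@u))
    return [K[0,0]*u[0]+K[0,2],K[1,1]*u[1]+K[1,2]]
E
python3 - <<'E'
from h import *
np.set_printoptions(precision=3,suppress=True)
o=telemetry.get_obs();print({k:np.round(v,3) for k,v in o.items()})
for n in("top","scene"):
    c=viewer.camera(n);save(c,n+'0');print(n,c["k1"],np.array(c["cam_to_world"])[:3,3])
    for t in("rack","bay","roof_lip","handle_top","pusher","module1","fan_guard","bumper_foot","spacer","sma_pair"):
        for f in ((mark_of,spot_in) if t=="module1" else (mark_of,)):
            for d in f(t,c): p=w(d["location"],c);print(t,f.__name__,round(d["conf"],2),p,np.round(proj(p,c)))
E
```

```text
{'clock': np.float64(0.0), 'joint_pos': array([ 1.105,  0.333, -0.065,  1.461,  0.022,  1.35 , -0.088]), 'joint_velocities': array([ 0.001, -0.001,  0.   , -0.001,  0.001, -0.001,  0.001]), 'tau': array([ -0.001, -62.545,   0.048, -39.162,   0.016,   0.01 ,   0.   ]), 'position': array([ 0.268, -0.564,  0.231]), 'ee_rot': array([ 0.378,  0.598, -0.378,  0.597]), 'ft_force': array([0.361, 0.397, 0.139]), 'torque': array([ 0.04 ,  0.029, -0.017]), 'grip_width': np.float64(1.001)}
top -0.11330509100345432 [ 0.32  -0.066  0.942]
rack call 0.64 [ 0.624  0.032 -0.001] [261. 181.]
bay call 0.76 [0.617 0.054 0.006] [250. 183.]
roof_lip call 0.86 [0.619 0.107 0.065] [221. 174.]
handle_top call 0.73 [ 0.623 -0.022  0.082] [283. 169.]
handle_top call 0.31 [ 0.401 -0.232 -0.001] [384. 280.]
pusher call 0.67 [ 0.403 -0.229 -0.001] [383. 279.]
pusher call 0.43 [ 0.696 -0.217 -0.002] [372. 150.]
module1 call 0.95 [ 0.37  -0.46  -0.002] [488. 292.]
module1 call 0.85 [ 0.533 -0.218 -0.002] [375. 220.]
module1 call 0.84 [ 0.404 -0.233 -0.003] [384. 279.]
module1 call 0.71 [ 0.263 -0.294 -0.003] [415. 
[... 1137 characters left out ...]
] [158. 294.]
module1 call 0.69 [ 0.374 -0.458  0.002] [134. 385.]
module1 call 0.68 [ 0.405 -0.228 -0.002] [239. 304.]
module1 call 0.63 [ 0.43  -0.031  0.001] [309. 246.]
module1 call 0.27 [ 0.62   0.028 -0.003] [407. 265.]
module1 call 0.9 [ 0.386 -0.461  0.035] [133. 378.]
module1 call 0.71 [ 0.415 -0.233  0.029] [240. 296.]
module1 call 0.65 [ 0.27  -0.3    0.035] [155. 285.]
module1 call 0.57 [ 0.433 -0.044  0.034] [307. 238.]
fan_guard call 0.59 [0.324 0.27  0.001] [341. 162.]
fan_guard call 0.48 [0.621 0.03  0.008] [408. 260.]
bumper_foot call 0.54 [0.43  0.129 0.001] [349. 205.]
spacer call 0.75 [ 0.698 -0.222  0.001] [383. 372.]
sma_pair call 0.63 [ 0.694 -0.33   0.003] [347. 422.]
```

View pics/top0.png

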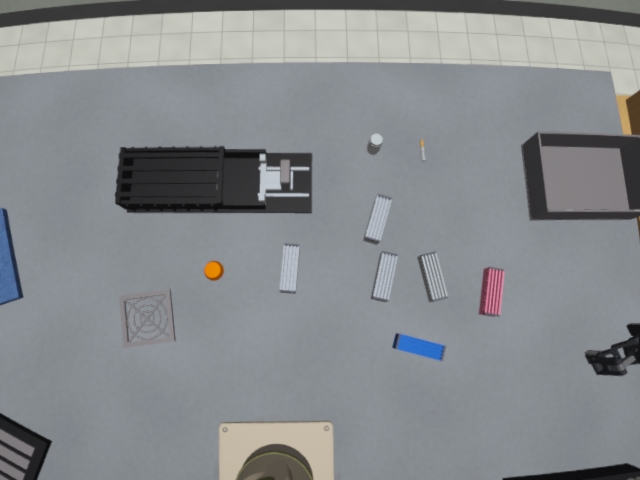

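View pics/scene0.png

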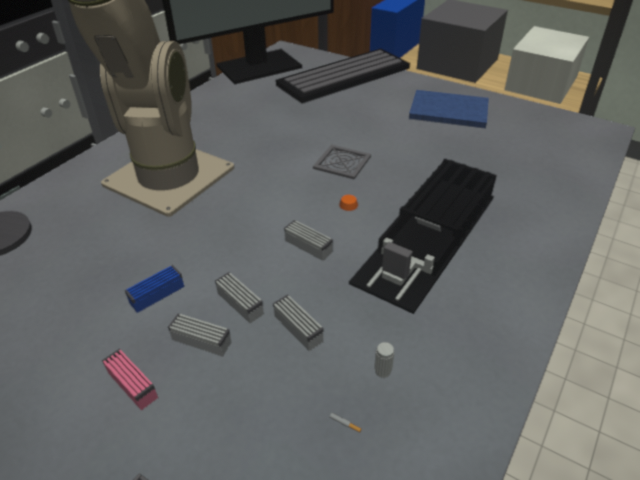

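Top picture: four silver modules at px (289,268), (378,218), (385,276), (433,276). The look-alikes are pink at (492,291) and blue at (419,347). The rack lies with its feed direction along about world +y. Next I'll measure the yaws.

```bash
cat >> h.py <<'E'
def mods(c,z=0.036):
    "silver blocks in the top view: centre, yaw of long axis, size"
    f=c["frame"].astype(int);m=((f.min(2)>125)&(f.max(2)-f.min(2)<30)).astype(np.uint8)
    m=cv2.morphologyEx(m,cv2.MORPH_CLOSE,np.ones((5,5),np.uint8))
    out=[]
    for k in cv2.findContours(m,cv2.RETR_EXTERNAL,cv2.CHAIN_APPROX_NONE)[0]:
        if not 300<cv2.contourArea(k)<2500: continue
        P=np.array([ray(p,c,z)[:2] for p in k[:,0,:]]).astype(np.float32)
        (x,y),(a,b),t=cv2.minAreaRect(P*1000)
        if a<b: a,b,t=b,a,t+90
        if 70<a<130 and 20<b<50: out.append((round(x/1000,3),round(y/1000,3),round((t+90)%180-90,1),round(a),round(b)))
    return out
def tool():
    o=telemetry.get_obs();m=R.from_quat(o["ee_rot"]).as_matrix()
    print("t%.1f"%o["clock"],"tcp",np.round(o["position"],4),"xaxis",np.round(m[:,0],3),"jaw yaw deg",round(np.degrees(np.arctan2(m[1,2],m[0,2])),1),"q7",round(o["joint_pos"][6],2),"F",np.round(o["ft_force"],1),"w",round(float(o["grip_width"]),2))
E
python3 - <<'E'
from h import *
c=viewer.camera("top");tool()
for m in mods(c):print(m)
# rack corners
for p in [(118,150),(223,148),(312,153),(312,212),(117,206),(128,212)]: print(p,np.round(ray(p,c,0.062),3),np.round(ray(p,c,0.008),3))
big=cv2.resize(c["frame"][130:320,100:460],None,fx=2.2,fy=2.2,interpolation=cv2.INTER_CUBIC)
cv2.imwrite('pics/crop.png',big[:,:,::-1])
E
```

```text
t1.2 tcp [ 0.2678 -0.5647  0.2313] xaxis [ 0. -0. -1.] jaw yaw deg -64.6 q7 -0.09 F [ 0.3  0.3 -0.6] w 1.0
(118, 150) [0.679 0.331 0.062] [0.701 0.356 0.008]
(223, 148) [0.677 0.105 0.062] [0.699 0.116 0.008]
(312, 153) [ 0.663 -0.081  0.062] [ 0.685 -0.082  0.008]
(312, 212) [ 0.537 -0.079  0.062] [ 0.55  -0.08   0.008]
(117, 206) [0.556 0.324 0.062] [0.57  0.348 0.008]
(128, 212) [0.543 0.3   0.062] [0.556 0.322 0.008]
```

View pics/crop.png

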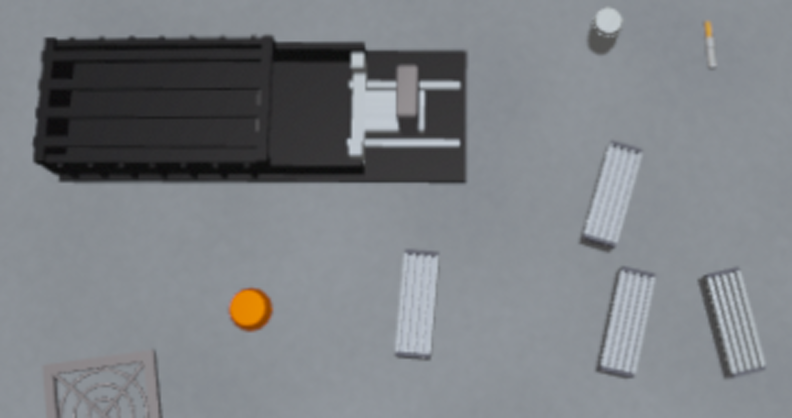

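```bash
python3 - <<'E'
from h import *
f=cv2.imread('pics/top0.png');g=f.min(2)
print(g[235:245,330:340].mean(), g[268,280:300], g[276,372:398],f[268,280:300].max(1)-g[268,280:300], g[276,420:446])
E
sed -i 's/f.min(2)>125/f.min(2)>TH/; s/def mods(c,z=0.036)/def mods(c,z=0.036,TH=150)/' h.py
python3 - <<'E'
from h import *
c=viewer.camera("top")
for th in (140,150,160,170,180):print(th,mods(c,TH=th))
E
```

```text
138.49 [143 157 180 169 177 183 181 166 179 183 172 177 182 182 170 180 181 159
 135 141] [139 139 132 107  93 147 180 172 156 167 180 160 152 175 177 156 164 181
 163 155 174 165 143 139 139 139] [10 13 14 14 17 16 16 16 16 15 16 17 17 15 16 16 15 12 10 10] [136 132  96  76  72  80 119 176 172 130 151 178 153 123 160 168 131 150
 179 154 130 165 167 146 139 138]
140 [(0.326, 0.545, -69.9, 101, 44), (0.408, -0.338, 11.2, 94, 48)]
150 [(0.405, -0.331, 11.5, 91, 33), (0.407, -0.228, -13.8, 91, 33), (0.427, -0.031, -5.4, 91, 34), (0.529, -0.219, -17.0, 89, 34)]
160 [(0.114, -0.063, 70.0, 98, 31), (0.405, -0.331, 12.3, 89, 32), (0.407, -0.228, -13.9, 90, 32), (0.427, -0.031, -5.4, 91, 32), (0.529, -0.219, -18.0, 88, 32)]
170 [(0.405, -0.331, 11.7, 88, 31), (0.406, -0.228, -13.8, 88, 30), (0.427, -0.031, -5.5, 89, 31), (0.529, -0.218, -17.7, 86, 31)]
180 [(0.427, -0.032, -6.9, 86, 27), (0.53, -0.215, -18.0, 81, 24), (0.609, 0.01, -3.7, 76, 43)]
```

```bash
python3 -m crank '[[0,[1.1,3.8,0],[0,0,-0.038]],[0,[1.1,3.8,0],[0,0,-0.038]],[0,[1.1,3.8,0],[0,0,-0.038]],[0,[1.1,3.8,0],[0,0,-0.038]],[0,[1.1,3.8,0],[0,0,-0.038]],[0,[1.1,3.8,0],[0,0,-0.038]],[0,[1.1,3.8,0],[0,0,-0.038]],[0,[1.1,3.8,0],[0,0,-0.038]],[0,[1.1,3.8,0],[0,0,-0.038]],[0,[1.1,3.8,0],[0,0,-0.038]],[0,[1.1,3.8,0],[0,0,-0.038]],[0,[1.1,3.8,0],[0,0,-0.038]]]' 40
python3 -m crank '[[0,[1.1,3.8,0],[0,0,-0.038]],[0,[1.4,3.8,0],[0,0,-0.038]],[0,[0,0,-3.5],[0,0,0]],[0,[0,0,0],[0,0,0]]]'
python3 - <<'E'
from h import *
tool();c=viewer.camera("wrist");save(c,"w1")
for d in mark_of("module1",c): p=w(d["location"],c);print(round(d["conf"],2),p,np.round(proj(p,c)))
E
```

```text
clock: 2.3
position: [0.3999, -0.1069, 0.2316]
ee_rot: [-0.504, -0.496, 0.504, -0.497]
ft_force: [1.4, -0.7, 0.2]
grip_width: 1.0
clock: 2.63
position: [0.4232, -0.0305, 0.1928]
ee_rot: [-0.52, -0.48, 0.522, -0.477]
ft_force: [-1.1, -0.5, -0.5]
grip_width: 1.003
t2.6 tcp [ 0.4232 -0.0305  0.1928] xaxis [-0.004  0.001 -1.   ] jaw yaw deg -94.9 q7 -1.65 F [-1.1 -0.5 -0.5] w 1.0
0.91 [ 0.40629651 -0.224649    0.00234044] [528. 207.]
0.86 [ 0.2590703  -0.30048164 -0.00119561] [585. 334.]
0.81 [ 0.42864547 -0.03306031 -0.00175648] [323. 200.]
0.65 [ 0.53361314 -0.22137383  0.00064641] [537.  59.]
```

View pics/w1.png

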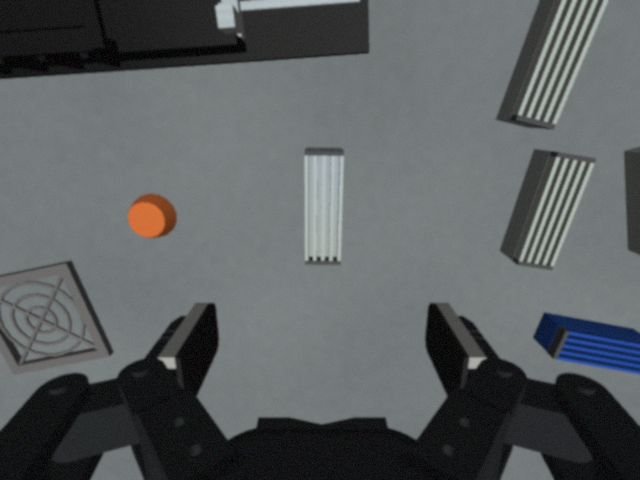

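Run:
```python
from h import *
c=viewer.camera("wrist");print(np.array(c["cam_to_world"])[:3,3])
for p in [(306,149),(343,149),(305,261),(341,261),(305,265),(341,265)]: print(p,ray(p,c,0.036))
tool()
```

```text
[ 0.50333505 -0.0404347   0.33862604]
(306, 149) [ 0.48108429 -0.02570102  0.036     ]
(343, 149) [ 0.47836202 -0.05587966  0.036     ]
(305, 261) [ 0.38299583 -0.01462085  0.036     ]
(341, 261) [ 0.38007096 -0.04703597  0.036     ]
(305, 265) [ 0.37911216 -0.01421527  0.036     ]
(341, 265) [ 0.37617644 -0.04675001  0.036     ]
t2.8 tcp [ 0.4248 -0.0334  0.1971] xaxis [-0. -0. -1.] jaw yaw deg -95.2 q7 -1.64 F [-0.2  0.7  0.2] w 1.0
```

```bash
python3 -m crank '[[0,[0.25,-0.1,-4],[0,0,0]],[0,[0,0,-4],[0,0,0]],[0,[0,0,-4],[0,0,0]],[0,[0,0,-4],[0,0,0]],[0,[0,0,-2],[0,0,0]],[0,[0,0,0],[0,0,0]],[1,[0,0,0],[0,0,0]],[1,[0,0,0],[0,0,0]],[1,[0,0,0],[0,0,0]],[1,[0,0,0],[0,0,0]],[1,[0,0,0],[0,0,0]],[1,[0,0,0],[0,0,0]]]' 40
python3 -m crank '[[1,[0,0,4],[0,0,0]],[1,[0,0,4],[0,0,0]],[1,[0,0,3],[0,0,0]],[1,[0,0,0],[0,0,0]]]'
python3 - <<'E'
from h import *
tool();c=viewer.camera("top");save(c,"t1");print(mods(c),mods(c,z=.15))
E
```

```text
clock: 3.78
position: [0.4286, -0.034, 0.018]
ee_rot: [0.522, 0.476, -0.521, 0.478]
ft_force: [-2.5, -0.9, 11.6]
grip_width: 0.366
clock: 4.12
position: [0.4307, -0.0338, 0.1326]
ee_rot: [0.524, 0.474, -0.52, 0.48]
ft_force: [1.2, -0.7, -2.0]
grip_width: 0.367
t4.1 tcp [ 0.4307 -0.0338  0.1326] xaxis [ 0.009 -0.003 -1.   ] jaw yaw deg -95.1 q7 -1.69 F [ 1.2 -0.7 -2. ] w 0.37
[(0.407, -0.228, -13.9, 91, 33), (0.405, -0.331, 11.9, 91, 33), (0.544, 0.006, -89.6, 113, 33), (0.529, -0.219, -17.6, 89, 32)] [(0.396, -0.208, -13.9, 79, 29), (0.395, -0.298, 11.9, 79, 28), (0.516, -0.003, -89.6, 99, 28), (0.503, -0.2, -17.6, 78, 28)]
```

```bash
python3 -m crank '[[1,[3.15,1.5,0],[0,0,0.01]],[1,[3.15,1.5,0],[0,0,0.012]],[1,[3.15,1.5,0],[0,0,0.012]],[1,[3.15,1.5,0],[0,0,0.012]],[1,[3.15,1.6,0],[0,0,0.012]],[1,[3.15,1.7,0],[0,0,0.012]],[1,[0,0,0],[0,0,0]],[1,[0,0,0],[0,0,0]]]'
python3 - <<'E'
from h import *
tool();c=viewer.camera("wrist");save(c,"w2")
for t in("bay","roof_lip","handle_top","pusher","rack","module1"):
  for d in mark_of(t,c)[:1]: p=w(d["location"],c);print(t,round(d["conf"],2),p,np.round(proj(p,c)))
E
```

```text
clock: 4.83
position: [0.6162, 0.0609, 0.1244]
ee_rot: [-0.504, -0.497, 0.505, -0.495]
ft_force: [-0.2, -0.7, -2.0]
grip_width: 0.364
t4.8 tcp [0.6162 0.0609 0.1244] xaxis [-0.003  0.002 -1.   ] jaw yaw deg -91.0 q7 -1.97 F [-0.2 -0.7 -2. ] w 0.36
roof_lip 0.83 [0.62293499 0.10654592 0.05968202] [246. 246.]
handle_top 0.58 [ 0.62069669 -0.02616217  0.08133944] [479. 259.]
pusher 0.71 [0.62020489 0.03154813 0.00702228] [360. 224.]
rack 0.71 [0.62498479 0.02636703 0.00164003] [366. 216.]
module1 0.95 [ 0.40922227 -0.22865348  0.00200499] [636. 435.]
```

View pics/w2.png

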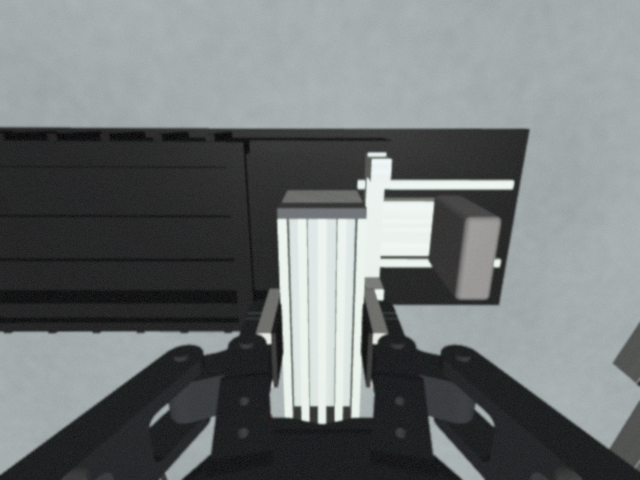

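Run:
```python
from h import *
c=viewer.camera("wrist");tool();z=telemetry.get_obs()["position"][2]+.018
for n,p,h in [("handle far",(480,217),.082),("handle near",(474,299),.082),("floor far",(528,129),.008),("floor near",(499,305),.008),("floor far0",(529,129),0),("floor near0",(499,305),0),
 ("lip far",(245,141),.062),("bay wall far inner top",(300,139),.044),("horn far",(378,155),.043),("horn near",(375,300),.043),("mod far L",(278,209),z),("mod far R",(366,209),z),("lip",(243,300),.062),("pusher front top",(366,170),.043),("mod near",(320,421),z)]: print(n,np.round(ray(p,c,h),4))
```

```text
t5.2 tcp [0.6161 0.0586 0.1268] xaxis [ 0.001 -0.001 -1.   ] jaw yaw deg -91.1 q7 -1.97 F [-0.4  0.5 -0.7] w 0.36
handle far [ 0.6436 -0.0277  0.082 ]
handle near [ 0.5945 -0.0297  0.082 ]
floor far [ 0.6857 -0.0868  0.008 ]
floor near [ 0.5489 -0.0846  0.008 ]
floor far0 [ 0.6854 -0.0919  0.    ]
floor near0 [ 0.5445 -0.0889  0.    ]
lip far [0.6847 0.0991 0.062 ]
bay wall far inner top [0.6843 0.0695 0.044 ]
horn far [0.6737 0.022  0.043 ]
horn near [0.5742 0.0214 0.043 ]
mod far L [0.6653 0.0725 0.1448]
mod far R [0.6646 0.0412 0.1448]
lip [0.5862 0.109  0.062 ]
pusher front top [0.6647 0.0292 0.043 ]
mod near [0.5705 0.0597 0.1448]
```

```bash
python3 -m crank '[[1,[0.55,0.05,0],[0,0,0]],[1,[0,0,-3.5],[0,0,0]],[1,[0,0,-2],[0,0,0]],[1,[0,0,-1],[0,0,0]],[1,[0,0,-1],[0,0,0]],[1,[0,0,-1],[0,0,0]],[1,[0,0,0],[0,0,0]]]'
python3 -m crank '[[1,[0,0,-0.5],[0,0,0]],[1,[0,0,-0.5],[0,0,0]],[1,[0,0,-0.2],[0,0,0]],[1,[0,0,0],[0,0,0]],[1,[0,0,0],[0,0,0]]]'
```

```text
clock: 5.82
position: [0.6213, 0.0597, 0.04]
ee_rot: [-0.504, -0.496, 0.505, -0.495]
ft_force: [-0.1, -0.6, -1.7]
grip_width: 0.363
clock: 6.23
position: [0.6219, 0.0598, 0.0296]
ee_rot: [0.505, 0.495, -0.505, 0.495]
ft_force: [-0.1, -0.2, -1.0]
grip_width: 0.366
```

```bash
python3 -m crank '[[1,[0,0,-0.2],[0,0,0]],[1,[0,0,-0.1],[0,0,0]],[1,[0,0,0],[0,0,0]],[0.5,[0,0,0],[0,0,0]],[0.5,[0,0,0],[0,0,0]],[0.5,[0,0,0],[0,0,0]],[0.5,[0,0,0],[0,0,0]]]'
python3 -m crank '[[0.5,[0,0,3],[0,0,0]],[0.5,[0,0,4],[0,0,0]],[0.5,[0,0,3],[0,0,0]],[1,[0,-3,0],[0,0,0]],[1,[0,-4,0],[0,0,0]],[1,[0,-4,0],[0,0,0]],[1,[0,-3.5,0],[0,0,0]],[1,[0,0,0],[0,0,0]]]'
python3 - <<'E'
from h import *
tool();c=viewer.camera("wrist");save(c,"w3");c=viewer.camera("top");print(mods(c,z=.044))
E
```

```text
clock: 6.82
position: [0.622, 0.0598, 0.0265]
ee_rot: [0.505, 0.495, -0.505, 0.495]
ft_force: [1.1, 0.4, -0.1]
grip_width: 0.506
clock: 7.48
position: [0.6213, -0.0956, 0.126]
ee_rot: [-0.506, -0.491, 0.509, -0.494]
ft_force: [0.2, -1.1, 0.2]
grip_width: -0.001
t7.5 tcp [ 0.6213 -0.0956  0.126 ] xaxis [-0.001 -0.005 -1.   ] jaw yaw deg -91.7 q7 -1.72 F [ 0.2 -1.1  0.2] w -0.0
[(0.073, 0.08, -74.8, 71, 40), (0.115, -0.058, 70.6, 87, 26), (0.619, 0.06, -0.9, 88, 32)]
```

View pics/w3.png

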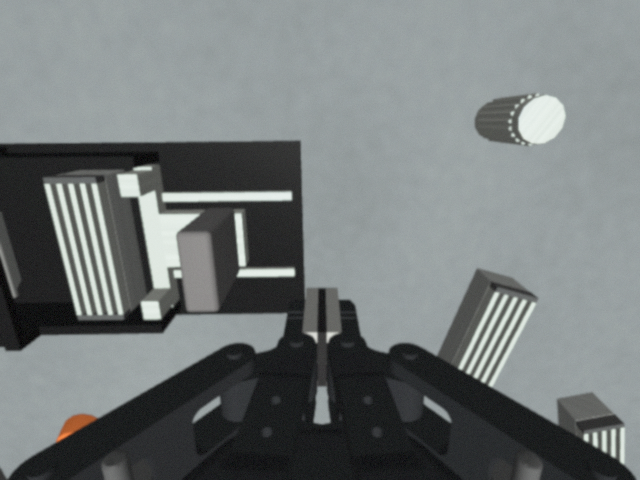

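```bash
python3 -m crank '[[1,[0,0,-4],[0,0,0]],[1,[0,0,-3],[0,0,0]],[1,[0,3,0],[0,0,0]],[1,[0,2,0],[0,0,0]],[1,[0.05,2,0],[0,0,0]],[1,[0.05,2,0],[0,0,0]],[1,[0.05,2,0],[0,0,0]],[1,[0.05,1.5,0],[0,0,0]],[1,[0,0,0],[0,0,0]]]' 60
python3 -m crank '[[1,[0,1,0],[0,0,0]],[1,[0,0,0],[0,0,0]]]'
```

```text
clock: 8.33
position: [0.6219, 0.0427, 0.0552]
ee_rot: [-0.503, -0.497, 0.505, -0.496]
ft_force: [-3.9, -6.1, -4.5]
grip_width: 0.002
clock: 8.5
position: [0.6221, 0.0502, 0.0552]
ee_rot: [-0.503, -0.496, 0.506, -0.495]
ft_force: [-3.3, -7.3, -3.0]
grip_width: 0.002
```

```bash
for i in 1; do python3 -m crank '[[1,[0,0.4,0],[0,0,0]],[1,[0,0,0],[0,0,0]]]' | grep -E "pos|ft"; python3 -m crank '[[1,[0,0.4,0],[0,0,0]],[1,[0,0,0],[0,0,0]]]' | grep -E "pos|ft"; python3 -m crank '[[1,[0,0.4,0],[0,0,0]],[1,[0,0,0],[0,0,0]]]' | grep -E "pos|ft"; done
```

```text
position: [0.6221, 0.0529, 0.0552]
ft_force: [-4.9, -8.6, -2.6]
position: [0.6222, 0.0568, 0.0552]
ft_force: [-2.9, -8.1, -3.3]
position: [0.6222, 0.0589, 0.0552]
ft_force: [-4.7, -14.0, -1.5]
```

```bash
python3 -m crank '[[1,[0,0.4,0],[0,0,0]],[1,[0,0,0],[0,0,0]]]' | grep -E "pos|ft"; python3 -m crank '[[1,[0,0.3,0],[0,0,0]],[1,[0,0,0],[0,0,0]]]' | grep -E "pos|ft"
python3 - <<'E'
from h import *
tool();c=viewer.camera("scene");save(c,"s1")
for t in("handle_top","pusher","module1"):
  for d in mark_of(t,c): p=w(d["location"],c);print(t,round(d["conf"],2),p,np.round(proj(p,c)))
f=c["frame"][180:330,330:530];cv2.imwrite("pics/s1c.png",cv2.resize(f,None,fx=4,fy=4,interpolation=cv2.INTER_CUBIC)[:,:,::-1])
E
```

```text
position: [0.6222, 0.059, 0.0553]
ft_force: [-7.3, -24.7, 3.5]
position: [0.6222, 0.0591, 0.0553]
ft_force: [-9.2, -31.3, 7.3]
t9.3 tcp [0.6222 0.0591 0.0553] xaxis [-0.006 -0.014 -1.   ] jaw yaw deg -91.4 q7 -2.02 F [ -9.2 -31.3   7.3] w -0.0
handle_top 0.74 [0.62143966 0.07819542 0.08134614] [423. 218.]
pusher 0.68 [0.62192617 0.13855468 0.00618389] [431. 230.]
module1 0.83 [ 0.40765987 -0.22598592 -0.00192501] [241. 303.]
module1 0.83 [ 0.37465301 -0.45688232  0.00465151] [134. 384.]
module1 0.7 [0.6233268  0.15245916 0.00942176] [434. 226.]
module1 0.64 [ 5.31155211e-01 -2.20866813e-01  4.19078247e-04] [298. 329.]
module1 0.61 [ 0.26404485 -0.29547725  0.00151321] [158. 295.]
module1 0.58 [ 4.06807481e-01 -3.36007216e-01 -4.95867356e-05] [200. 343.]
```

View pics/s1c.png

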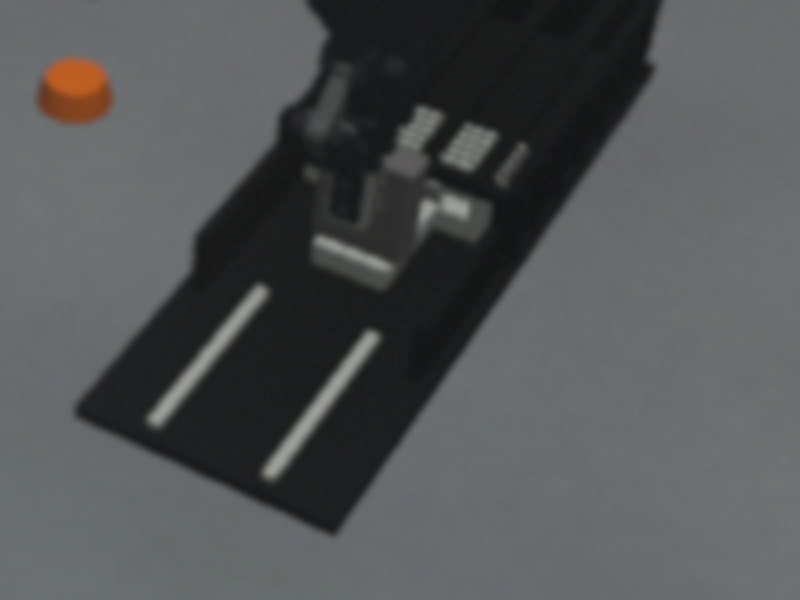

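```bash
python3 -m crank '[[1,[0,0,4.1],[0,0,0]],[1,[0,0,4.1],[0,0,0]],[1,[0,-0.8,2],[0,0,0]],[1,[0,0,0],[0,0,0]]]'
python3 - <<'E'
from h import *
tool();c=viewer.camera("scene");save(c,"s2")
for t in("handle_top","pusher","module1"):
  for d in mark_of(t,c): p=w(d["location"],c);print(t,round(d["conf"],2),p,np.round(proj(p,c)))
c=viewer.camera("top");print(mods(c))
E
```

```text
clock: 9.87
position: [0.6262, 0.0622, 0.1643]
ee_rot: [0.507, 0.494, -0.502, 0.497]
ft_force: [0.3, 0.8, -0.2]
grip_width: 0.0
t9.9 tcp [0.6262 0.0622 0.1643] xaxis [ 0.008  0.001 -1.   ] jaw yaw deg -91.0 q7 -1.96 F [ 0.3  0.8 -0.2] w 0.0
handle_top 0.83 [ 0.61730263 -0.02563298  0.0847045 ] [397. 247.]
handle_top 0.17 [ 4.07568335e-01 -3.35343123e-01 -5.87095158e-05] [201. 343.]
pusher 0.7 [0.62149232 0.03013416 0.00932119] [408. 260.]
module1 0.84 [ 0.37422962 -0.46034362  0.00237553] [133. 386.]
module1 0.76 [ 0.40561875 -0.22928764 -0.00254344] [239. 304.]
module1 0.61 [ 5.32923652e-01 -2.19395431e-01 -3.85689175e-04] [299. 329.]
module1 0.6 [ 0.40622506 -0.33434886  0.0008452 ] [201. 342.]
module1 0.57 [0.62386598 0.15421121 0.0098336 ] [435. 225.]
[(0.405, -0.331, 12.3, 89, 32), (0.407, -0.228, -13.9, 90, 32), (0.529, -0.219, -18.0, 88, 32)]
```

```bash
python3 -m crank '[[0,[-1.2,-3.5,0],[0,0,-0.037]],[0,[-1.2,-3.5,0],[0,0,-0.037]],[0,[-1.2,-3.5,0],[0,0,-0.037]],[0,[-1.2,-3.5,0],[0,0,-0.037]],[0,[-1.2,-3.5,0],[0,0,-0.037]],[0,[-1.2,-3.5,0],[0,0,-0.037]],[0,[-1.2,-3.5,0],[0,0,-0.037]],[0,[-1,-3.5,0],[0,0,-0.037]],[0,[0,0,0],[0,0,0]],[0,[0,0,0],[0,0,0]]]' 40
cat >> h.py <<'E'
def near(c=None):
    c=c or viewer.camera("wrist");t=telemetry.get_obs()["position"]
    for d in mark_of("module1",c): p=w(d["location"],c);print(round(d["conf"],2),np.round(p,4),np.round(proj(p,c)),"delta",np.round(p-t,4))
    f=c["frame"].astype(int);m=((f.min(2)>170)&(f.max(2)-f.min(2)<30)).astype(np.uint8)
    m=cv2.morphologyEx(m,cv2.MORPH_CLOSE,np.ones((9,9),np.uint8))
    for k in cv2.findContours(m,cv2.RETR_EXTERNAL,cv2.CHAIN_APPROX_NONE)[0]:
        if cv2.contourArea(k)<1500: continue
        P=np.array([ray(p,c,.036)[:2] for p in k[:,0,:]]).astype(np.float32)
        (x,y),(a,b),q=cv2.minAreaRect(P*1000)
        if a<b:a,b,q=b,a,q+90
        print("wr",round(x,1),round(y,1),round((q+90)%180-90,1),round(a),round(b))
    return c
E
python3 - <<'E'
from h import *
tool();c=near();print(mods(viewer.camera("top")));tool()
E
```

```text
clock: 10.95
position: [0.5285, -0.2212, 0.1571]
ee_rot: [-0.573, -0.415, 0.574, -0.414]
ft_force: [0.5, 1.6, -0.8]
grip_width: 0.997
t10.9 tcp [ 0.5285 -0.2212  0.1571] xaxis [-0.002  0.    -1.   ] jaw yaw deg -108.3 q7 -1.7 F [ 0.5  1.6 -0.8] w 1.0
0.98 [ 3.732e-01 -4.631e-01  3.000e-04] [626. 292.] delta [-0.1561 -0.244  -0.1569]
0.93 [ 0.4089 -0.2242  0.002 ] [364. 332.] delta [-0.1205 -0.0052 -0.1553]
0.74 [ 0.5325 -0.2201  0.0016] [318. 213.] delta [ 0.0032 -0.001  -0.1557]
0.7 [ 0.4057 -0.3318 -0.0027] [475. 300.] delta [-0.1237 -0.1128 -0.16  ]
wr 408.6 -229.4 -14.0 89 30
wr 406.1 -331.9 12.0 89 30
wr 531.3 -220.3 -17.8 90 31
[(0.407, -0.223, -7.4, 91, 30), (0.529, -0.219, -17.8, 89, 33)]
t11.1 tcp [ 0.5301 -0.2174  0.1577] xaxis [-0.001  0.001 -1.   ] jaw yaw deg -107.9 q7 -1.7 F [ 1.1  0.2 -0.6] w 1.0
```

```bash
python3 -m crank '[[0,[0.15,-0.2,-3.5],[0,0,0]],[0,[0,0,-3.5],[0,0,0]],[0,[0,0,-3.5],[0,0,0]],[0,[0,0,-3.5],[0,0,0]],[0,[0,0,0],[0,0,0]],[1,[0,0,0],[0,0,0]],[1,[0,0,0],[0,0,0]],[1,[0,0,0],[0,0,0]],[1,[0,0,0],[0,0,0]],[1,[0,0,0],[0,0,0]],[1,[0,0,0],[0,0,0]]]' 40
python3 -m crank '[[1,[0,0,4],[0,0,0]],[1,[0,0,4],[0,0,0]],[1,[0,0,3],[0,0,0]],[1,[1.1,3.5,0],[0,0,0.037]],[1,[1.1,3.5,0],[0,0,0.037]],[1,[1.1,3.5,0],[0,0,0.037]],[1,[1.1,3.5,0],[0,0,0.037]],[1,[1.1,3.5,0],[0,0,0.037]],[1,[1.1,3.5,0],[0,0,0.037]],[1,[1.1,3.5,0],[0,0,0.037]],[1,[1.1,3.4,0],[0,0,0.037]],[1,[0,0,0],[0,0,0]]]'
python3 -m crank '[[1,[0,0,0],[0,0,0]],[1,[0,0,0],[0,0,0]]]'
python3 - <<'E'
from h import *
tool();c=viewer.camera("wrist");save(c,"w4")
z=telemetry.get_obs()["position"][2]+.018
f=c["frame"][:,:,:].min(2)
for col in (300,320,340): print(col,f[180:240:2,col])
for r in(205,210,215,220): print(r,ray((320,r),c,z))
E
```

```text
clock: 12.02
position: [0.5327, -0.2217, 0.0205]
ee_rot: [0.573, 0.414, -0.572, 0.416]
ft_force: [-0.9, 0.7, 7.9]
grip_width: 0.362
clock: 13.02
position: [0.6197, 0.0673, 0.1296]
ee_rot: [0.504, 0.499, -0.5, 0.497]
ft_force: [-1.0, 1.3, -1.0]
grip_width: 0.366
clock: 13.18
position: [0.6194, 0.0574, 0.1287]
ee_rot: [-0.505, -0.495, 0.505, -0.495]
ft_force: [0.7, -1.3, -1.9]
grip_width: 0.359
t13.2 tcp [0.6194 0.0574 0.1287] xaxis [ 0.    -0.001 -1.   ] jaw yaw deg -91.1 q7 -1.97 F [ 0.7 -1.3 -1.9] w 0.36
300 [ 50  53  52  49  48  51  84 104 108 110 106 106  85  57  56  83 112 112
 115 113 160 231 237 236 236 236 237 236 235 237]
320 [ 48  48  49  45  47  51  83 107 106 107 106 106  86  51  58  84 115 114
 112 117 159 229 237 237 236 237 237 236 238 238]
340 [ 48  46  48  49  51  54  86 107 105 106 107 105  93  60  56  87 110 112
 112 113 157 230 236 236 237 237 236 237 237 237]
205 [0.66980785 0.05649987 0.14664444]
210 [0.66799131 0.05653936 0.14664444]
215 [0.66615869 0.05657919 0.14664444]
220 [0.66430979 0.05661938 0.14664444]
```

```bash
python3 -m crank '[[1,[0.2,0.15,-3],[0,0,0]],[1,[0,0,-2.5],[0,0,0]],[1,[0,0,-1],[0,0,0]],[1,[0,0,-1],[0,0,0]],[1,[0,0,-1],[0,0,0]],[1,[0,0,-0.5],[0,0,0]],[1,[0,0,-0.5],[0,0,0]],[1,[0,0,-0.3],[0,0,0]],[1,[0,0,-0.2],[0,0,0]],[1,[0,0,0],[0,0,0]],[1,[0,0,0],[0,0,0]]]'
```

```text
clock: 14.15
position: [0.6217, 0.0594, 0.0288]
ee_rot: [0.505, 0.495, -0.505, 0.495]
ft_force: [-0.5, 0.3, -1.5]
grip_width: 0.364
```

```bash
python3 -m crank '[[0.5,[0,0,0],[0,0,0]],[0.5,[0,0,0],[0,0,0]],[0.5,[0,0,0],[0,0,0]],[0.5,[0,0,3],[0,0,0]],[0.5,[0,0,4],[0,0,0]],[0.5,[0,0,3],[0,0,0]],[1,[0,-4,0],[0,0,0]],[1,[0,-4,0],[0,0,0]],[1,[0,-4,0],[0,0,0]],[1,[0,-3.5,0],[0,0,0]],[1,[0,0,0],[0,0,0]],[1,[0,0,0],[0,0,0]]]'
python3 - <<'E'
from h import *
c=viewer.camera("top");print(mods(c,z=.044),mods(c));tool()
E
```

```text
clock: 15.15
position: [0.6211, -0.0989, 0.1283]
ee_rot: [-0.506, -0.494, 0.506, -0.494]
ft_force: [0.1, 0.7, 0.7]
grip_width: 0.004
[(0.617, 0.06, -1.0, 88, 32)] [(0.62, 0.061, -1.0, 89, 32)]
t15.2 tcp [ 0.6213 -0.0962  0.1284] xaxis [ 0.  0. -1.] jaw yaw deg -91.2 q7 -1.71 F [-0.3  0.7  0.3] w 0.0
```

```bash
python3 -m crank '[[1,[0,0,-4],[0,0,0]],[1,[0,0,-3.3],[0,0,0]],[1,[0,3,0],[0,0,0]],[1,[0,2,0],[0,0,0]],[1,[0,2,0],[0,0,0]],[1,[0.05,2,0],[0,0,0]],[1,[0.05,2,0],[0,0,0]],[1,[0,1.5,0],[0,0,0]],[1,[0,1,0],[0,0,0]],[1,[0,1,0],[0,0,0]],[1,[0,0.7,0],[0,0,0]],[1,[0,0,0],[0,0,0]]]' 60
python3 -m crank '[[1,[0,0.5,0],[0,0,0]],[1,[0,0.3,0],[0,0,0]],[1,[0,0,0],[0,0,0]]]' 60
```

```text
clock: 16.2
position: [0.6215, 0.0567, 0.0544]
ee_rot: [-0.503, -0.495, 0.505, -0.496]
ft_force: [1.2, -7.5, -6.1]
grip_width: -0.005
clock: 16.45
position: [0.6216, 0.059, 0.0544]
ee_rot: [-0.503, -0.493, 0.508, -0.496]
ft_force: [-1.4, -19.7, -0.5]
grip_width: -0.003
```

```bash
python3 -m crank '[[1,[0,0.3,0],[0,0,0]],[1,[0,0,0],[0,0,0]]]' | grep -E 'pos|ft'
python3 -m crank '[[1,[0,0,4.1],[0,0,0]],[1,[0,0,4.1],[0,0,0]],[1,[0,-0.8,2],[0,0,0]],[1,[0,0,0],[0,0,0]]]'
python3 - <<'E'
from h import *
tool();c=viewer.camera("scene");save(c,"s3")
for t in("handle_top","pusher","module1"):
  for d in mark_of(t,c): p=w(d["location"],c);print(t,round(d["conf"],2),p,np.round(proj(p,c)))
c=viewer.camera("top");print(mods(c));tool()
E
```

```text
position: [0.6215, 0.0591, 0.0544]
ft_force: [-4.3, -27.5, 2.5]
clock: 16.95
position: [0.6247, 0.0609, 0.1634]
ee_rot: [0.507, 0.494, -0.502, 0.498]
ft_force: [0.7, 0.0, 0.5]
grip_width: -0.001
t16.9 tcp [0.6247 0.0609 0.1634] xaxis [ 0.008  0.001 -1.   ] jaw yaw deg -91.0 q7 -1.95 F [0.7 0.  0.5] w -0.0
handle_top 0.58 [ 0.62019745 -0.02882721  0.08374693] [397. 249.]
pusher 0.9 [0.62248311 0.02929539 0.00787731] [408. 261.]
module1 0.67 [0.62739844 0.18332865 0.01250497] [442. 217.]
module1 0.66 [ 4.06874672e-01 -2.25813182e-01 -2.93224182e-05] [241. 302.]
module1 0.65 [0.62172553 0.15685289 0.00717653] [434. 225.]
module1 0.62 [ 0.40366948 -0.33367574  0.00222575] [200. 341.]
module1 0.59 [ 0.26209941 -0.295771    0.00203186] [157. 294.]
module1 0.55 [ 0.37468475 -0.45985025  0.0049984 ] [133. 385.]
[(0.039, -0.052, 18.4, 71, 34), (0.405, -0.331, 12.3, 89, 32), (0.407, -0.228, -13.9, 90, 32)]
t17.2 tcp [0.6214 0.0603 0.1561] xaxis [-0.002  0.    -1.   ] jaw yaw deg -91.0 q7 -1.96 F [ 0.4  0.1 -0. ] w -0.0
```

```bash
python3 -m crank '[[0,[-2.4,-3.2,0],[0,0,-0.025]],[0,[-2.4,-3.2,0],[0,0,-0.025]],[0,[-2.4,-3.2,0],[0,0,-0.025]],[0,[-2.4,-3.2,0],[0,0,-0.025]],[0,[-2.4,-3.2,0],[0,0,-0.025]],[0,[-2.4,-3.2,0],[0,0,-0.025]],[0,[-2.4,-3.2,0],[0,0,-0.025]],[0,[-2.3,-3.2,0],[0,0,-0.025]],[0,[-2.3,-3.2,0],[0,0,-0.025]],[0,[0,0,0],[0,0,0]],[0,[0,0,0],[0,0,0]]]' 40
python3 - <<'E'
from h import *
viewer.camera("top");c=near();tool()
E
```

```text
clock: 18.12
position: [0.4066, -0.23, 0.1564]
ee_rot: [-0.558, -0.435, 0.558, -0.434]
ft_force: [0.2, 0.6, -0.8]
grip_width: 1.002
0.97 [ 0.2633 -0.2967 -0.0023] [426. 339.] delta [-0.1452 -0.069  -0.1591]
0.92 [ 0.4063 -0.3315 -0.0008] [441. 189.] delta [-0.0023 -0.1039 -0.1576]
0.91 [ 0.409  -0.2287  0.003 ] [321. 216.] delta [ 0.0004 -0.001  -0.1538]
0.83 [ 0.3743 -0.4599 -0.    ] [601. 189.] delta [-0.0342 -0.2323 -0.1568]
wr 408.4 -229.3 -14.1 89 31
wr 406.2 -331.9 11.9 89 30
t18.3 tcp [ 0.4089 -0.2273  0.1569] xaxis [-0.     0.001 -1.   ] jaw yaw deg -103.9 q7 -1.43 F [-0.2  0.3 -0.3] w 1.0
```

```bash
python3 -m crank '[[0,[0,-0.2,-3.5],[0,0,0]],[0,[0,0,-3.5],[0,0,0]],[0,[0,0,-3.5],[0,0,0]],[0,[0,0,-3.4],[0,0,0]],[0,[0,0,0],[0,0,0]],[1,[0,0,0],[0,0,0]],[1,[0,0,0],[0,0,0]],[1,[0,0,0],[0,0,0]],[1,[0,0,0],[0,0,0]],[1,[0,0,0],[0,0,0]],[1,[0,0,0],[0,0,0]]]' 40
python3 -m crank '[[1,[0,0,4],[0,0,0]],[1,[0,0,4],[0,0,0]],[1,[0,0,3],[0,0,0]],[1,[2.3,3.2,0],[0,0,0.025]],[1,[2.3,3.2,0],[0,0,0.025]],[1,[2.4,3.2,0],[0,0,0.025]],[1,[2.4,3.2,0],[0,0,0.025]],[1,[2.4,3.2,0],[0,0,0.025]],[1,[2.4,3.2,0],[0,0,0.025]],[1,[2.4,3.2,0],[0,0,0.025]],[1,[2.3,3.2,0],[0,0,0.025]],[1,[2.3,3.2,0],[0,0,0.025]]]'
python3 -m crank '[[1,[0,0,0],[0,0,0]],[1,[0,0,0],[0,0,0]],[1,[0,0,0],[0,0,0]]]'
cat >> h.py <<'E'
def held(h):
    "h: TCP height above module base; prints held module's +x end and centre"
    c=viewer.camera("wrist");tool();z=telemetry.get_obs()["position"][2]-h+.036
    f=c["frame"].min(2)
    for col in(305,335):
        s=f[185:240,col].astype(int);i=185+int(np.argmax(s>200));r=i-12.5;p=ray((col,r),c,z);print(i,p,"centre x",p[0]-.05)
E
python3 -c "
from h import *
held(.0195)"
```

```text
clock: 19.18
position: [0.4096, -0.2313, 0.0202]
ee_rot: [0.557, 0.434, -0.557, 0.436]
ft_force: [-2.1, 2.1, 10.0]
grip_width: 0.366
clock: 20.18
position: [0.6214, 0.0586, 0.1291]
ee_rot: [0.505, 0.495, -0.505, 0.496]
ft_force: [0.9, -0.0, -1.5]
grip_width: 0.365
clock: 20.43
position: [0.6202, 0.057, 0.1286]
ee_rot: [-0.505, -0.495, 0.505, -0.495]
ft_force: [0.1, -0.9, -2.2]
grip_width: 0.365
t20.5 tcp [0.6202 0.056  0.1286] xaxis [ 0.    -0.001 -1.   ] jaw yaw deg -91.2 q7 -1.97 F [ 0.5 -0.5 -1.9] w 0.36
222 [0.66882508 0.06152493 0.14513114] centre x 0.6188250771846412
224 [0.6678662  0.05075882 0.14513114] centre x 0.6178662025853101
```

Same as last time: shift +0.2 in x and +0.3 in y, and down about 10.

```bash
python3 -m crank '[[1,[0.2,0.3,-3],[0,0,0]],[1,[0,0,-2.5],[0,0,0]],[1,[0,0,-1],[0,0,0]],[1,[0,0,-1],[0,0,0]],[1,[0,0,-1],[0,0,0]],[1,[0,0,-0.5],[0,0,0]],[1,[0,0,-0.5],[0,0,0]],[1,[0,0,-0.3],[0,0,0]],[1,[0,0,-0.2],[0,0,0]],[1,[0,0,0],[0,0,0]],[1,[0,0,0],[0,0,0]]]'
python3 -m crank '[[0.5,[0,0,0],[0,0,0]],[0.5,[0,0,0],[0,0,0]],[0.5,[0,0,0],[0,0,0]],[0.5,[0,0,3],[0,0,0]],[0.5,[0,0,4],[0,0,0]],[0.5,[0,0,3],[0,0,0]],[1,[0,-4,0],[0,0,0]],[1,[0,-4,0],[0,0,0]],[1,[0,-4,0],[0,0,0]],[1,[0,-3.5,0],[0,0,0]],[1,[0,0,0],[0,0,0]],[1,[0,0,0],[0,0,0]]]'
python3 - <<'E'
from h import *
c=viewer.camera("top");print(mods(c,z=.044),mods(c));tool()
E
```

```text
clock: 21.4
position: [0.6226, 0.0604, 0.0288]
ee_rot: [0.505, 0.495, -0.505, 0.495]
ft_force: [-0.4, 0.6, -1.7]
grip_width: 0.365
clock: 22.4
position: [0.6221, -0.0979, 0.1283]
ee_rot: [-0.506, -0.494, 0.506, -0.494]
ft_force: [0.2, 1.3, 0.1]
grip_width: -0.003
[(0.112, -0.071, 65.0, 94, 33), (0.623, 0.08, -12.6, 89, 31)] [(0.11, -0.071, 65.0, 95, 34), (0.626, 0.081, -12.6, 90, 32)]
t22.4 tcp [ 0.6223 -0.0952  0.1284] xaxis [ 0.  0. -1.] jaw yaw deg -91.2 q7 -1.71 F [-0.4  0.8 -0.3] w 0.0
```

Run:
```python
from h import *
c=viewer.camera("wrist");a=c["frame"][:400,:420];c2=viewer.camera("top");print(mods(c2,z=.044));b=cv2.resize(c2["frame"][120:320,100:460],(720,400))
f=np.hstack([a[:, :340],cv2.resize(c2["frame"][125:245,180:336],(440,400))]);cv2.imwrite("pics/c3.png",f[:,:,::-1])
```

```text
[(0.109, -0.062, 78.2, 89, 29), (0.623, 0.08, -12.6, 89, 31)]
```

View pics/c3.png

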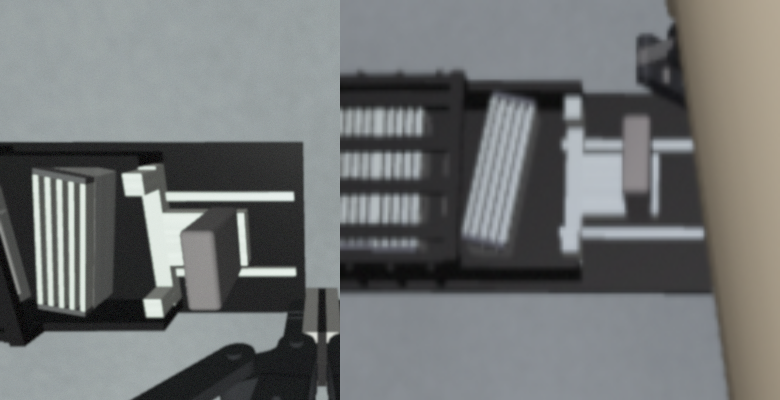

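```bash
python3 -m crank '[[1,[0,0,-4],[0,0,0]],[1,[0,0,-3.3],[0,0,0]],[1,[0,3,0],[0,0,0]],[1,[0,2,0],[0,0,0]],[1,[0,1.5,0],[0,0,0]],[1,[0,1,0],[0,0,0]],[1,[0,1,0],[0,0,0]],[1,[0,0.7,0],[0,0,0]],[1,[0,0,0],[0,0,0]]]' 60
python3 - <<'E'
from h import *
c=viewer.camera("scene");f=c["frame"][180:330,330:530];cv2.imwrite("pics/s4c.png",cv2.resize(f,None,fx=4,fy=4,interpolation=cv2.INTER_CUBIC)[:,:,::-1])
E
```

```text
clock: 23.3
position: [0.6217, -0.0018, 0.0548]
ee_rot: [-0.504, -0.496, 0.505, -0.496]
ft_force: [-0.2, -4.6, -4.5]
grip_width: -0.002
```

View pics/s4c.png

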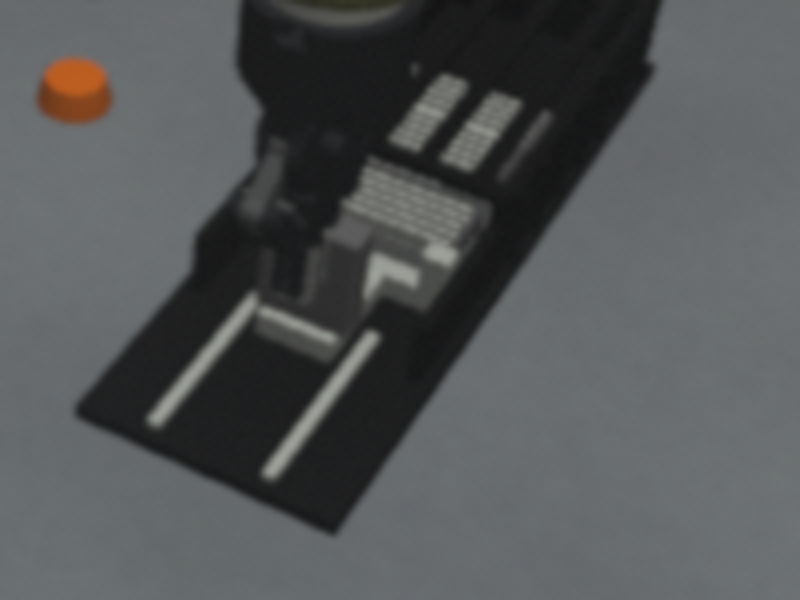

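The pusher has squared the module against the lip: it now sits parallel to the pusher at crop px (415,205). I'll carry on to the end stop.

```bash
python3 -m crank '[[1,[0,1.5,0],[0,0,0]],[1,[0,1.5,0],[0,0,0]],[1,[0,1.2,0],[0,0,0]],[1,[0,1,0],[0,0,0]],[1,[0,0.7,0],[0,0,0]],[1,[0,0,0],[0,0,0]]]' 60 | grep -E 'pos|ft'
python3 -m crank '[[1,[0,0.5,0],[0,0,0]],[1,[0,0.3,0],[0,0,0]],[1,[0,0,0],[0,0,0]]]' | grep -E 'pos|ft'
```

```text
position: [0.6225, 0.0553, 0.055]
ft_force: [2.7, -7.4, -4.5]
position: [0.6226, 0.0589, 0.055]
ft_force: [0.5, -17.3, -0.6]
```

```bash
python3 -m crank '[[1,[0,0.4,0],[0,0,0]],[1,[0,0,0],[0,0,0]]]' | grep -E 'pos|ft'
python3 -m crank '[[1,[0,0,4.1],[0,0,0]],[1,[0,0,4.1],[0,0,0]],[1,[0,-0.8,2],[0,0,0]],[1,[0,0,0],[0,0,0]]]'
python3 - <<'E'
from h import *
tool();c=viewer.camera("scene")
for t in("handle_top","pusher","module1"):
  for d in mark_of(t,c): p=w(d["location"],c);print(t,round(d["conf"],2),p,np.round(proj(p,c)))
c=viewer.camera("top");print(mods(c));tool()
E
```

```text
position: [0.6226, 0.0591, 0.055]
ft_force: [-2.6, -26.4, 2.1]
clock: 24.6
position: [0.6251, 0.0609, 0.1636]
ee_rot: [0.507, 0.493, -0.502, 0.497]
ft_force: [0.5, -0.2, 0.0]
grip_width: 0.002
t24.6 tcp [0.6251 0.0609 0.1636] xaxis [ 0.009  0.001 -1.   ] jaw yaw deg -91.1 q7 -1.96 F [ 0.5 -0.2  0. ] w 0.0
handle_top 0.78 [ 0.62182562 -0.02636562  0.08413372] [399. 248.]
pusher 0.82 [0.61973758 0.02998463 0.00664566] [407. 260.]
module1 0.94 [0.61835969 0.15709192 0.00255333] [433. 226.]
module1 0.88 [ 0.26189016 -0.2972015   0.00431219] [156. 294.]
module1 0.81 [0.62534938 0.21733319 0.00956003] [447. 210.]
module1 0.72 [ 0.37356609 -0.45927952  0.00367067] [133. 385.]
module1 0.68 [ 0.40470704 -0.33547661  0.00151137] [200. 342.]
module1 0.62 [0.62170366 0.18719358 0.00414962] [440. 219.]
[(0.405, -0.331, 12.3, 89, 32), (0.988, 0.216, -68.1, 117, 28)]
t24.9 tcp [0.6216 0.0609 0.1562] xaxis [-0.002  0.    -1.   ] jaw yaw deg -91.0 q7 -1.96 F [-0.4 -0.6 -0.1] w 0.0
```

```bash
python3 -m crank '[[0,[-1.95,-3.57,0],[0,0,0.021]],[0,[-1.95,-3.57,0],[0,0,0.021]],[0,[-1.95,-3.57,0],[0,0,0.021]],[0,[-1.95,-3.57,0],[0,0,0.021]],[0,[-1.95,-3.57,0],[0,0,0.021]],[0,[-1.95,-3.57,0],[0,0,0.021]],[0,[-1.95,-3.57,0],[0,0,0.021]],[0,[-1.95,-3.57,0],[0,0,0.021]],[0,[-1.95,-3.57,0],[0,0,0.021]],[0,[-1.95,-3.57,0],[0,0,0.02]],[0,[-1.95,-3.57,0],[0,0,0.02]],[0,[0,0,0],[0,0,0]]]' 40
python3 -m crank '[[0,[0,0,0],[0,0,0]],[0,[0,0,0],[0,0,0]]]' | grep pos
python3 - <<'E'
from h import *
c=near();tool()
E
```

```text
clock: 25.85
position: [0.4022, -0.3396, 0.156]
ee_rot: [0.446, 0.548, -0.448, 0.547]
ft_force: [-0.1, 0.1, -1.2]
grip_width: 0.999
position: [0.408, -0.3315, 0.1566]
0.98 [ 0.4073 -0.3313 -0.0015] [321. 217.] delta [-0.0011 -0.0004 -0.1582]
0.78 [ 0.3744 -0.4597  0.0039] [453. 282.] delta [-0.0341 -0.1288 -0.1529]
0.73 [ 0.262  -0.2996 -0.0008] [258. 351.] delta [-0.1465  0.0314 -0.1575]
wr 406.2 -331.8 11.9 89 31
t26.1 tcp [ 0.4087 -0.3308  0.157 ] xaxis [-0.     0.001 -1.   ] jaw yaw deg -77.8 q7 -0.85 F [-0.2  0.3  0.3] w 1.0
```

```bash
python3 -m crank '[[0,[-0.15,-0.1,-3.5],[0,0,0]],[0,[0,0,-3.5],[0,0,0]],[0,[0,0,-3.5],[0,0,0]],[0,[0,0,-3.4],[0,0,0]],[0,[0,0,0],[0,0,0]],[1,[0,0,0],[0,0,0]],[1,[0,0,0],[0,0,0]],[1,[0,0,0],[0,0,0]],[1,[0,0,0],[0,0,0]],[1,[0,0,0],[0,0,0]],[1,[0,0,0],[0,0,0]]]' 40
python3 -m crank '[[1,[0,0,4],[0,0,0]],[1,[0,0,4],[0,0,0]],[1,[0,0,3],[0,0,0]],[1,[1.95,3.55,0],[0,0,-0.021]],[1,[1.95,3.55,0],[0,0,-0.021]],[1,[1.95,3.55,0],[0,0,-0.021]],[1,[1.95,3.55,0],[0,0,-0.021]],[1,[1.95,3.55,0],[0,0,-0.021]],[1,[1.95,3.55,0],[0,0,-0.021]],[1,[1.95,3.55,0],[0,0,-0.021]],[1,[1.95,3.55,0],[0,0,-0.021]],[1,[1.95,3.55,0],[0,0,-0.021]]]'
python3 -m crank '[[1,[1.95,3.55,0],[0,0,-0.021]],[1,[1.95,3.55,0],[0,0,-0.021]],[1,[0,0,0],[0,0,0]],[1,[0,0,0],[0,0,0]],[1,[0,0,0],[0,0,0]]]'
python3 -c "
from h import *
held(.0195)"
```

```text
clock: 27.03
position: [0.4074, -0.3341, 0.0203]
ee_rot: [0.445, 0.549, -0.445, 0.551]
ft_force: [-1.0, 1.7, 9.8]
grip_width: 0.363
clock: 28.03
position: [0.5826, -0.0124, 0.1293]
ee_rot: [0.495, 0.504, -0.495, 0.505]
ft_force: [0.9, -0.5, -0.7]
grip_width: 0.367
clock: 28.45
position: [0.6208, 0.0567, 0.1286]
ee_rot: [-0.505, -0.495, 0.505, -0.495]
ft_force: [-0.1, -1.3, -0.8]
grip_width: 0.362
t28.5 tcp [0.6208 0.0557 0.1286] xaxis [ 0.    -0.001 -1.   ] jaw yaw deg -91.3 q7 -1.97 F [ 0.6 -0.8 -1.7] w 0.36
219 [0.6704934  0.06120218 0.14512918] centre x 0.6204934016189818
221 [0.66952028 0.05045959 0.14512918] centre x 0.6195202763304957
```

```bash
python3 -m crank '[[1,[0.05,0.3,-3],[0,0,0]],[1,[0,0,-2.5],[0,0,0]],[1,[0,0,-1],[0,0,0]],[1,[0,0,-1],[0,0,0]],[1,[0,0,-1],[0,0,0]],[1,[0,0,-0.5],[0,0,0]],[1,[0,0,-0.5],[0,0,0]],[1,[0,0,-0.3],[0,0,0]],[1,[0,0,-0.2],[0,0,0]],[1,[0,0,0],[0,0,0]],[1,[0,0,0],[0,0,0]]]'
python3 -m crank '[[0.5,[0,0,0],[0,0,0]],[0.5,[0,0,0],[0,0,0]],[0.5,[0,0,0],[0,0,0]],[0.5,[0,0,3],[0,0,0]],[0.5,[0,0,4],[0,0,0]],[0.5,[0,0,3],[0,0,0]],[1,[0,-4,0],[0,0,0]],[1,[0,-4,0],[0,0,0]],[1,[0,-4,0],[0,0,0]],[1,[0,-3.5,0],[0,0,0]],[1,[0,0,0],[0,0,0]],[1,[0,0,0],[0,0,0]]]'
python3 - <<'E'
from h import *
c=viewer.camera("top");print(mods(c,z=.044));tool()
E
```

```text
clock: 29.42
position: [0.6216, 0.0602, 0.0288]
ee_rot: [0.505, 0.495, -0.505, 0.495]
ft_force: [-0.9, 0.4, -1.3]
grip_width: 0.366
clock: 30.42
position: [0.6211, -0.0981, 0.1283]
ee_rot: [-0.506, -0.493, 0.507, -0.494]
ft_force: [-0.3, 0.8, 0.0]
grip_width: -0.0
[(0.108, -0.066, 77.6, 88, 30), (0.619, 0.061, -1.3, 88, 31)]
t30.5 tcp [ 0.6213 -0.0954  0.1284] xaxis [ 0.  0. -1.] jaw yaw deg -91.3 q7 -1.71 F [-0.4  1.5  0.2] w -0.0
```

```bash
python3 -m crank '[[1,[0,0,-4],[0,0,0]],[1,[0,0,-3.3],[0,0,0]],[1,[0,3,0],[0,0,0]],[1,[0,2,0],[0,0,0]],[1,[0,2,0],[0,0,0]],[1,[0.05,2,0],[0,0,0]],[1,[0.05,2,0],[0,0,0]],[1,[0,1.5,0],[0,0,0]],[1,[0,1,0],[0,0,0]],[1,[0,1,0],[0,0,0]],[1,[0,0.7,0],[0,0,0]],[1,[0,0,0],[0,0,0]]]' 60 | grep -E 'pos|ft'
python3 -m crank '[[1,[0,0.5,0],[0,0,0]],[1,[0,0.3,0],[0,0,0]],[1,[0,0,0],[0,0,0]]]' | grep -E 'pos|ft'
python3 -m crank '[[1,[0,0.3,0],[0,0,0]],[1,[0,0,0],[0,0,0]]]' | grep -E 'pos|ft'
```

```text
position: [0.6216, 0.0569, 0.0544]
ft_force: [0.7, -8.0, -5.4]
position: [0.6216, 0.059, 0.0544]
ft_force: [-2.4, -22.7, 0.5]
position: [0.6215, 0.0591, 0.0544]
ft_force: [-5.2, -29.7, 2.5]
```

Now at the end stop. I'll let go, retreat and check.

```bash
python3 -m crank '[[1,[0,0,4.1],[0,0,0]],[1,[0,0,4.1],[0,0,0]],[1,[0,-0.8,2],[0,0,0]],[1,[0,0,0],[0,0,0]],[1,[-2,-3,2],[0,0,0]],[1,[-2,-3,2],[0,0,0]],[1,[-2,-3,2],[0,0,0]],[1,[-2,-3,0],[0,0,0]],[1,[-2,-3,0],[0,0,0]],[1,[-2,-3,0],[0,0,0]],[1,[0,0,0],[0,0,0]]]'
python3 - <<'E'
from h import *
tool();c=viewer.camera("scene");a=c["frame"][180:300,340:520]
for t in("handle_top","pusher","pawl","module1"):
  for d in (spot_in if t=="pawl" else mark_of)(t,c): p=w(d["location"],c);print(t,round(d["conf"],2),p)
c=viewer.camera("top");b=c["frame"][120:360,100:460]
f=np.vstack([cv2.resize(a,(450,300),interpolation=cv2.INTER_CUBIC),cv2.resize(b,(450,300))]);cv2.imwrite("pics/fin.png",f[:,:,::-1])
E
```

```text
clock: 32.8
position: [0.4991, -0.1253, 0.2171]
ee_rot: [-0.506, -0.493, 0.508, -0.493]
ft_force: [1.5, -0.3, -0.1]
grip_width: 0.0
t32.8 tcp [ 0.4991 -0.1253  0.2171] xaxis [-0.002 -0.003 -1.   ] jaw yaw deg -91.6 q7 -1.51 F [ 1.5 -0.3 -0.1] w 0.0
handle_top 0.96 [ 0.62021807 -0.02669661  0.08271731]
handle_top 0.45 [0.62269071 0.15237477 0.01051642]
handle_top 0.24 [0.62260904 0.10268336 0.06292975]
pusher 0.56 [0.62301403 0.03082646 0.00686048]
pawl 0.5 [0.62301188 0.10807881 0.04644197]
pawl 0.24 [0.63372013 0.0784292  0.01983927]
module1 0.92 [ 0.26372818 -0.29343319 -0.00106196]
module1 0.83 [0.6228397  0.188781   0.00508744]
module1 0.74 [ 0.3771496  -0.45821885  0.00267396]
module1 0.7 [0.62588145 0.24769568 0.01047427]
module1 0.59 [0.62541411 0.21840547 0.00641901]
module1 0.58 [0.62172693 0.15056527 0.00558723]
```

View pics/fin.png

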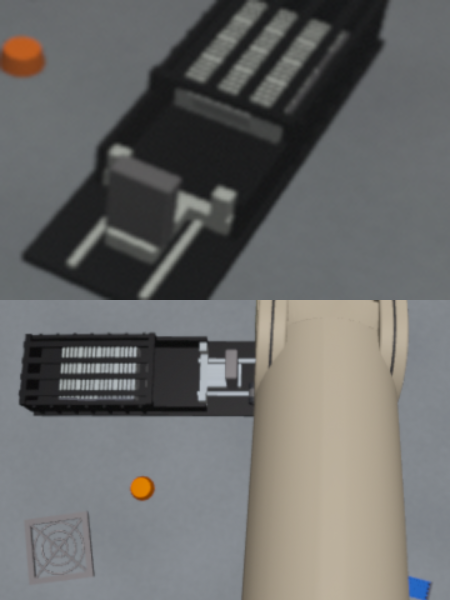

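```bash
python3 -c "
from h import *
print(manip.hand_in())"
```

```text
the job is handed in; nothing more can be done
None
```

All four silver modules on the desk are in the feed rack behind the pawl, and the job is handed in. It took about 33 s of the 210 s allowed. I laid each one in the bay, pushed the slide to its end stop, then lifted off so the slide snapped home by itself.

**Knocked module:** the third module was shifted about 2 cm and turned about 12° after I had laid it in the bay. The jaws could not get around it that close to the roof lip, so I did not re-lay it. I checked part-way through the push, and the pusher had squared it up before it went into the tunnel.

**Last checks:**
- **Modules:** the four centres read at about x = 122, 158, 189 and 219 mm in the rack, against the 105 mm or more needed behind the pawl.
- **Slide:** the handle and pusher both read at their home positions.
- **Pawl:** it was located only by the network with a confidence of 0.5. That position fits a dropped pawl, and the nearest module lies clear ahead of where its tip would be. I did not measure its angle.
- **Other things on the desk:** the pink and blue look-alikes read where they were at the start, to within a few mm. The fan guard and bumper foot look unmoved. The spacer and the connector pair were not checked again at the end, but the arm never worked near them.
- **Forces:** the wrist force readings peaked at about 33 N, and nothing was in contact with the robot at the end.

No check failed or disagreed.

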